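Fit a fresh bayonet filter to the analyser's filter module

ROBOT

A 7-joint arm with a two-finger parallel gripper is mounted at the origin on the work surface. World frame = base frame: x ahead of the robot, y to its left, z up, the work surface at z = 0. Lengths are in m, angles in rad, forces in N, time in s.
With the tool pointing down it reaches from about 0.35 to 0.9 m from the base axis. Payload 8.1 kg.
Tool frame: the origin (TCP) lies midway between the tips of the shut fingers; the grasp point (between the pads) lies 19 mm behind it; z points along the fingers, y is the line along which they close (so a half turn about z gives the same grasp; the last joint's range is limited). The gripper opens to 92 mm and grips with 3 to 60 N. Pads are 19 mm wide; open, the fingers measure 130 mm over their backs; the gripper's body (75 mm by 190 mm) begins 47 mm behind the grasp point.
Start: joints at [1.18, 0.434, 0.025, 1.573, -0.012, 1.134, -0.075], TCP at [0.177, -0.599, 0.227] pointing down, gripper open.
Joint ranges: [-2.62, 2.62], [-0.44, 2.09], [-1.27, 1.32], [0.08, 2.57], [-1.32, 4.46], [0.12, 2], [-2.74, 2.74]. Speed limits (rad/s): [2.22, 2.22, 3.01, 3.01, 3.14, 3.14, 3.14].

INTERFACE

Orientations are given as a rotation vector (axis times angle).
In Python, from cell import arm, fingers, kinematics, readout, imaging, job gives the robot as it stands. Calls block until the motion is done:
- arm.move_ptp(position, orientation): joint-space move of the TCP to a pose.
- arm.movel(position, vel=0.15, attitude=None): straight line of the TCP; attitude=None keeps the orientation; vel is the mean speed in m/s.
- arm.movej(angles): joint-space move.
- fingers.set_gripper(opening): finger opening in m; the grip force is fixed at half the most; returns when the fingers have stopped.
- arm.hold(seconds).
- kinematics.ik(position, orientation): joint angles nearest the present ones, or None.
- readout.get_obs(): the state.
- imaging.camera(name): name is "scene" or "top"; returns the picture (384x512x3 uint8, red, green, blue); there is no depth.
- imaging.camera_info(name): a dict with "fx", "fy", "cx", "cy" (pixels), "k1" (the pictures are not rectified: a ray, as slopes to the right and down, at radius r is drawn at 1 + k1 r^2 times it, then the intrinsics apply), "world_from_camera" (4x4, takes a point from camera to world coordinates). Camera axes: x right, y up, looking along -z (the intrinsics and any distortion apply to the point x, -y, -z); pixel columns grow to the right and rows downward; lengths in m; the calibration is good to about 2 mm. A picture is of the moment at which its call begins. camera_info takes no time and is no camera call.
A pose or a line that the arm cannot do raises arm.Unreachable and nothing moves.
- job.hand_in(): hands the job in; it is judged then, once.
Trained networks look in the newest picture that a camera, given by its name, has taken for a name from the list of things; names that differ only in an ending like _2 or _b are one class to them, and where a whole thing is asked for, a point or a joint stands for the part that bears it (a point fixed in the world has none). Each returns a list of dicts, best first, with "conf" (0 to 1); they miss things now and then, are a little off and sometimes report something else, mostly with a low value. They report only what shows in the picture. A call takes as long as a camera call.
- imaging.find_in(query, camera): "uv" ([column, row] in pixels, amid what is visible of it).
- imaging.trace(query, camera): "region" (384x512 bool, what is visible of it) and "uv" ([column, row] in pixels, amid what is visible of it).
The state is a dict: "time_s": time; "qpos": joint angles; "qd": joint speeds; "joint_efforts": joint torques, N m; "tool_pos": TCP position; "eef_rot": TCP orientation; "contact_force": force on the tool from outside, world axes, zero at the start; "torque": the same for the moment, N m; "width": finger opening in m; "finger_force": force on a finger pad.
Only numpy, scipy, OpenCV 4.12 (cv2) and the standard library are available. Lean on these libraries where they do the work, as an engineer would, in place of code of your own. Each camera call takes 0.05 s, during which the arm holds its last target. There are 200 camera calls.

TASK

Take the dust cap off the port of the white filter module and lay it flat in the steel tray, spigot down. Then fit the fresh filter cartridge, the one with the straight grip bar, into the port like a bayonet: enter its two lugs through the notches, push it in against the spring, turn it clockwise (seen from above) about a quarter turn without forcing it, and let it spring up so that it clicks home and stays locked. Leave the old filter, the tube rack and the reagent bottle where they stand.

Things in the scene. Friction and masses are not known exactly. Their poses are not given: they have to be found in the camera images.
- port: filter module fixed on the bench: white block 158 (x) x 124 (y) x 80 mm high, a round steel bayonet ring in its top. Origin: centre of its underside, z up. Heights of the cartridge's origin above it: lugs enter the notches 46 mm; resting unpushed on the spring plate 37; free to turn below 27; plate on its bottom stop 21; locked home 33 mm. Half a turn of the module looks the same
- port_ring (a point): centre of the ring's top face, 82 mm above the module's origin. Ring: bore radius 27 mm, outer radius 47 mm. Two notches, 36 degrees wide, from the bore out to 38 mm radius, lie along the module's +x and -x (its long side). Lugs entered there and pushed until their tops are 11 mm below the ring's top can turn clockwise (from above) under it to a stop at 92 degrees
- port_pocket (a point): black mark on the ring, 38 mm from its centre, 80 degrees clockwise of the +x notch (a second one half a turn from it). Under each mark a pocket, 6 mm deep in the ring's underside, takes a lug at 72 to 92 degrees of turn: when the cartridge is let go there, the spring lifts it and the lugs lodge in the pockets
- plunger (a joint): spring plate at the bottom of the port: travel in m, 0 when free, 0.016 fully pushed in; about 0.004 with the cartridge locked home. The cartridge can turn once it reads more than 0.010. The spring pushes up with 5 N when free, growing to 13 N fully pushed in
- cap: grey plastic dust cap, 0.1 kg, 50 mm high, lying on the ring at the start: disc 86 mm across, 8 mm thick; above it a round grip knob 30 mm across (slightly waisted), spanning 20 to 50 mm above the origin; below it a spigot 44 mm across, 12 mm long, loose in the bore. Origin: centre of the spigot's underside, z up
- tray: open steel tray 160 x 160 mm outside, 25 mm high, walls and floor 5 mm thick, fixed. Origin: centre of its underside; z up
- cart: fresh filter cartridge, white, 0.18 to 0.29 kg, 96 mm high. Origin: centre of underside, z up. Barrel 50 mm across up to 62 mm; two lugs along +x and -x, tips 35 mm from the axis, 24 degrees (15 mm) wide, spanning 36 to 44 mm; flange 64 mm across at 62 to 66 mm; on it a grip bar 62 mm long along x (in line with the lugs), 14 mm thick along y, spanning 66 to 96 mm. Half a turn looks the same
- old_filter: old filter of another type, to be left alone: white drum 60 mm across with a round knob 28 mm across, 64 mm high, no bar and no lugs; origin under its centre
- tube_rack: white rack of capped tubes, 190 x 70 mm, 105 mm high, to be left alone; origin under its centre, long side along its y
- reagent: white reagent bottle 72 mm across, 150 mm high, to be left alone; origin under its centre

How it is judged:
By the outcome, as a careful person would: the job done as asked, in the order asked, and still so for the second after the job is handed in, with the robot touching nothing.
It also fails if it takes over 61 s, if anything falls off the work surface, if the arm or the gripper's body presses on something with over 40 N, if the wrist force passes 120 N, or if a joint passes its speed limit or range.

## Working session

There is one attempt and no reset: what is moved stays moved. The work goes in short steps, each a Python script; the robot and the scene stay as the last script left them, time stands still between calls to the robot, and variables do not carry over. Pictures are saved under pics/ and viewed, at most 10 in all, crops included, and the job is handed in when it is done.

```bash
ls; mkdir -p pics
cat > h.py <<'E'
import numpy as np, cv2
from scipy.spatial.transform import Rotation as R
from cell import arm, fingers, kinematics, readout, imaging, job
def pix2z(uv,cam,z):
    "pixel -> world point on plane z"
    c=imaging.camera_info(cam); K=np.array([[c['fx'],0,c['cx']],[0,c['fy'],c['cy']],[0,0,1.]])
    p=cv2.undistortPoints(np.array(uv,float).reshape(-1,1,2),K,np.array([c['k1'],0,0,0,0.]))[:,0]
    T=np.array(c['world_from_camera']); d=np.c_[p[:,0],-p[:,1],-np.ones(len(p))]@T[:3,:3].T
    o=T[:3,3]; return o+d*((z-o[2])/d[:,2])[:,None]
def proj(P,cam):
    c=imaging.camera_info(cam); T=np.array(c['world_from_camera'])
    q=(np.atleast_2d(P)-T[:3,3])@T[:3,:3]; s=np.c_[q[:,0],-q[:,1]]/-q[:,2:]
    s=s*(1+c['k1']*(s**2).sum(1,keepdims=True)); return s*[c['fx'],c['fy']]+[c['cx'],c['cy']]
def down(yaw):
    "tool z down, finger-closing line (tool y) at angle yaw in the xy plane"
    y=np.array([np.cos(yaw),np.sin(yaw),0]); z=np.array([0,0,-1.]); return R.from_matrix(np.c_[np.cross(y,z),y,z]).as_rotvec()
def save(cam,name):
    im=imaging.camera(cam); cv2.imwrite('pics/'+name,im[:,:,::-1]); return im
E
python3 - <<'E'
from h import *
o=readout.get_obs(); print({k:np.round(v,3) for k,v in o.items()})
a=save('scene','s0.png');b=save('top','t0.png')
for c in('scene','top'):
    i=imaging.camera_info(c); print(c,np.round(i['world_from_camera'],3).tolist(),i['fx'],i['k1'])
for q in['port','port_ring','port_pocket','cap','tray','cart','old_filter','tube_rack','reagent']:
    for c in('top','scene'): print(q,c,[(np.round(d['uv'],1).tolist(),round(d['conf'],2)) for d in imaging.find_in(q,c)][:3])
E
```

```text
cell.py
pics
{'time_s': np.float64(0.0), 'qpos': array([ 1.18 ,  0.435,  0.025,  1.574, -0.012,  1.134, -0.075]), 'qd': array([-0.   , -0.002,  0.001, -0.001,  0.002,  0.   , -0.001]), 'joint_efforts': array([-0.0000e+00, -6.6785e+01,  9.8500e-01, -3.1446e+01, -6.1000e-02,
        4.3000e-02,  0.0000e+00]), 'tool_pos': array([ 0.177, -0.599,  0.226]), 'eef_rot': array([-3.108e+00, -4.500e-01,  1.000e-03]), 'contact_force': array([-0.037,  0.132,  0.047]), 'torque': array([ 0.003, -0.009,  0.011]), 'finger_force': np.float64(0.0), 'width': np.float64(0.092)}
scene [[-0.86, -0.317, 0.401, 1.037], [0.511, -0.531, 0.676, 0.727], [-0.002, 0.786, 0.618, 0.751], [0.0, 0.0, 0.0, 1.0]] 460.9778846587091 -0.12140975343551634
top [[0.001, 0.995, -0.102, 0.479], [-1.0, -0.0, -0.011, -0.018], [-0.011, 0.102, 0.995, 1.132], [0.0, 0.0, 0.0, 1.0]] 369.0896348825078 0.010917260699818784
port top [([280.5, 207.7], 0.6)]
port scene [([278.5, 187.6], 0.7)]
port_ring top [([277.3, 221.7], 0.91)]
port_ring scene [([277.7, 188.9], 0.81)]
port_pocket top [([277.9, 208.6], 0.64)]
port_pocket scene [([276.2, 188.2], 0.85)]
cap top [([264.1, 210.2], 0.74)]
cap scene [([282.3, 170.0], 0.58)]
tray top [([351.4, 218.7], 0.91)]
tray scene []
cart top [([170.0, 185.5], 0.71)]
cart scene [([317.8, 264.2], 0.97)]
old_filter top [([159.7, 237.3], 0.73)]
old_filter scene [([390.5, 257.6], 0.93)]
tube_rack top [([287.0, 139.9], 0.97)]
tube_rack scene [([185.1, 207.7], 0.88)]
reagent top [([368.2, 150.8], 0.56), ([262.5, 213.5], 0.19)]
reagent scene [([165.5, 142.7], 0.83)]
```

Run:
```python
import cv2
for n in('s0','t0'):
    a=cv2.imread(f'pics/{n}.png')
    if n=='t0': a=a[110:290,110:410]; a=cv2.resize(a,None,fx=2.6,fy=2.6,interpolation=cv2.INTER_CUBIC)
    else: a=cv2.resize(a,None,fx=1.5,fy=1.5)
    cv2.imwrite(f'pics/{n}v.png',a)
```

```text
(no output)
```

View pics/s0v.png

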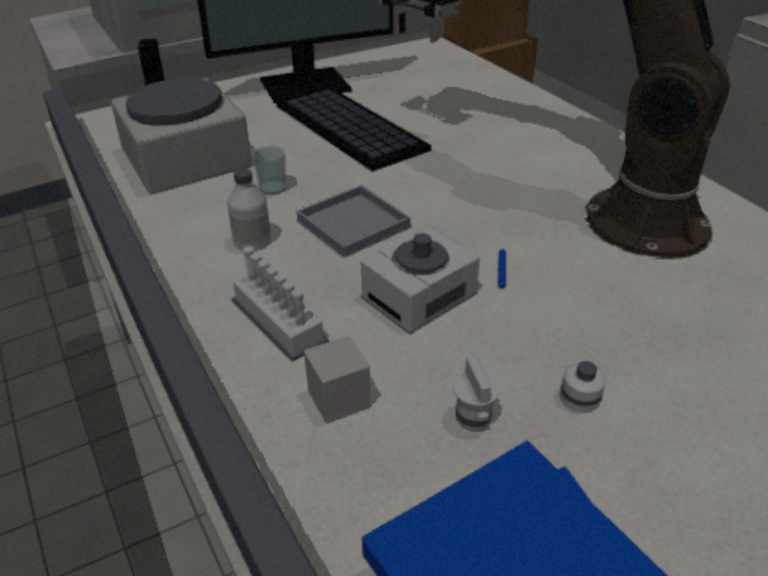

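View pics/t0v.png

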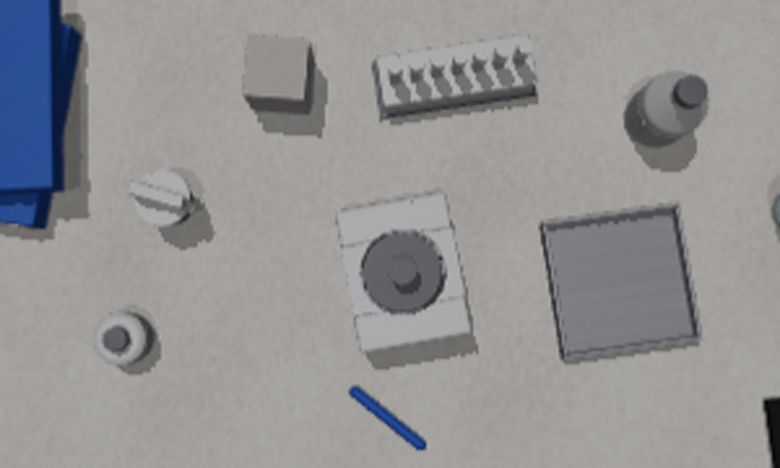

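The top picture shows, in crop pixels: cap disc on the module at (402,271), module long axis roughly vertical in the picture, tray at (620,283), cart bar from (132,192) to (188,210), old filter at (124,338). The scene view agrees: the cart stands next to the old filter and the beige cube is only clutter. Next I fit each object's silhouette to the traces from both cameras.

```bash
cat > fit.py <<'E'
from h import *
from scipy.optimize import minimize
a=np.linspace(0,2*np.pi,40,endpoint=False)
cyl=lambda r,z0,z1:np.array([[r*np.cos(t),r*np.sin(t),z] for z in(z0,z1) for t in a])
box=lambda x,y,z0,z1:np.array([[i*x/2,j*y/2,z] for z in(z0,z1) for i in(-1,1) for j in(-1,1)])
SH={'port':[box(.158,.124,0,.08),cyl(.047,.08,.082)],'tray':[box(.16,.16,0,.025)],
 'cap':[cyl(.043,.012,.02),cyl(.015,.02,.05)],
 'cart':[cyl(.025,0,.062),cyl(.032,.062,.066),box(.062,.014,.066,.096),box(.070,.015,.036,.044)]}
S=4
def render(name,x,y,z,yaw,cam):
    m=np.zeros((384*S,512*S),np.uint8); Rz=R.from_euler('z',yaw).as_matrix()
    for h in SH[name]:
        p=proj(h@Rz.T+[x,y,z],cam); cv2.fillConvexPoly(m,cv2.convexHull(np.round((p+.5)*S).astype(np.int32)),255)
    return cv2.resize(m,(512,384),interpolation=cv2.INTER_AREA)/255.
def fit(name,p0,z,cams,masks,ignore={}):
    def cost(p):
        s=0
        for c in cams:
            r=render(name,p[0],p[1],z,p[2],c); m=masks[c].astype(float); k=~ignore.get(c,np.zeros((384,512),bool))
            s+=1-(np.minimum(r,m)*k).sum()/(np.maximum(r,m)*k).sum()
        return s
    best=None
    for d in(0,.3,-.3):
        q=minimize(cost,[p0[0],p0[1],p0[2]+d],method='Nelder-Mead',options=dict(initial_simplex=np.array([p0[0],p0[1],p0[2]+d])+np.array([[0,0,0],[.01,0,0],[0,.01,0],[0,0,.15]]),xatol=1e-4,fatol=1e-5))
        if best is None or q.fun<best.fun: best=q
    return best.x,best.fun
E
python3 - <<'E'
from fit import *
crop=lambda u,v:[110+u/2.6,110+v/2.6]
c=pix2z([crop(338,210),crop(445,193),crop(470,330),crop(360,349)],'top',.08); print('port corners',c.round(3).tolist(),c.mean(0))
print('cap',pix2z([crop(402,271)],'top',.09))
b=pix2z([crop(132,192),crop(188,210)],'top',.096); print('bar',b.round(3).tolist())
imaging.camera('top');imaging.camera('scene')
g={'port':[*c.mean(0)[:2],.1,0],'cap':[*pix2z([crop(402,271)],'top',.09)[0,:2],0,.07],'tray':[*pix2z([crop(620,283)],'top',.02)[0,:2],.1,0],
 'cart':[*b.mean(0)[:2],np.arctan2(*(b[1]-b[0])[[1,0]]),0]}
for n,(x,y,w,z) in g.items():
    ms={}
    for cam in('top','scene'):
        t=imaging.trace(n,cam)
        for d in t[:2]: print(n,cam,round(d['conf'],2),np.round(d['uv'],1),d['region'].sum())
        if t and t[0]['conf']>.4: ms[cam]=t[0]['region']
    for cs in [[k] for k in ms]+([list(ms)] if len(ms)>1 else []):
        p,f=fit(n,[x,y,w],z,cs,ms); print(n,cs,p.round(4),'yawdeg',round(np.degrees(p[2]),1),round(f,3))
    np.savez(f'mask_{n}.npz',**ms)
print(readout.get_obs()['time_s'])
E
```

```text
port corners [[0.593, 0.035, 0.08], [0.612, -0.083, 0.08], [0.462, -0.11, 0.08], [0.441, 0.01, 0.08]] [ 0.5268695  -0.03716088  0.08      ]
cap [[ 0.52530172 -0.03570288  0.09      ]]
bar [[0.611, 0.259, 0.096], [0.591, 0.197, 0.096]]
port top 0.72 [273.8 200.4] 1595
port scene 0.97 [277.9 190.8] 3083
port ['top'] [ 0.5272 -0.035   0.1874] yawdeg 10.7 0.35
port ['scene'] [ 0.5266 -0.0364  0.1778] yawdeg 10.2 0.211
port ['top', 'scene'] [ 0.5264 -0.0355  0.1879] yawdeg 10.8 0.564
cap top 0.68 [264.  212.5] 731
cap scene 0.72 [282.1 170. ] 673
cap scene 0.7 [280.7 189. ] 3075
cap ['top'] [ 0.526  -0.0339  0.3422] yawdeg 19.6 0.035
cap ['scene'] [ 0.5238 -0.0354  0.0971] yawdeg 5.6 0.05
cap ['top', 'scene'] [ 0.5251 -0.0338  0.3919] yawdeg 22.5 0.104
tray top 0.74 [348.9 217. ] 2945
tray scene 0.74 [232.8 148.7] 2123
tray ['top'] [ 0.519  -0.2879  0.1327] yawdeg 7.6 0.026
tray ['scene'] [ 0.5172 -0.2892  0.1491] yawdeg 8.5 0.029
tray ['top', 'scene'] [ 0.5183 -0.288   0.1389] yawdeg 8.0 0.064
cart top 0.67 [169.2 186.4] 389
cart scene 0.6 [317.  261.7] 1063
cart scene 0.39 [236.8 147.9]
[... 356 characters left out ...]
np.array([[0,0,0],[.01,0,0],[0,.01,0],[0,0,.15]]),xatol=1e-4,fatol=1e-5))
    res = _minimize_neldermead(fun, x0, args, callback, bounds=bounds,
                               **options)
    fxr = func(xr)
    fx = function(np.copy(x), *(wrapper_args + args))
  File "fit.py", line 19, in cost
    r=render(name,p[0],p[1],z,p[2],c); m=masks[c].astype(float); k=~ignore.get(c,np.zeros((384,512),bool))
  File "fit.py", line 13, in render
    p=proj(h@Rz.T+[x,y,z],cam); cv2.fillConvexPoly(m,cv2.convexHull(np.round((p+.5)*S).astype(np.int32)),255)
  File "h.py", line 11, in proj
    c=imaging.camera_info(cam); T=np.array(c['world_from_camera'])
ValueError: time passes only in moves, steps and waits
```

```bash
sed -i 's/^def pix2z/import functools\ninfo=functools.lru_cache(imaging.camera_info)\ndef pix2z/; s/c=imaging.camera_info(cam)/c=info(cam)/' h.py
python3 - <<'E'
from h import *
o=readout.get_obs(); M=R.from_rotvec(o['eef_rot']).as_matrix(); print('t',o['time_s'],'tool y yaw',np.degrees(np.arctan2(M[1,1],M[0,1])))
def t(n,p,y):
    q=kinematics.ik(p,down(np.radians(y))); print(n,y,None if q is None else np.round(q,2))
for y in(-160,-120,-90,-70,-45,0,20,45): t('cap',[.525,-.0345,.093],y)
for y in(100,10.5-80): t('tray',[.518,-.288,.03],y)
for y in(162.5,-17.5): t('cart',[.608,.233,.07],y)
for s in(100.5,-79.5):
    for d in(0,-82,-92): t('ins',[.526,-.0355,.1],s+d)
E
```

```text
t 1.5 tool y yaw -73.51700217709978
cap -160 [-0.78  0.7   1.15  2.02 -0.8   0.96 -2.  ]
cap -120 [ 0.12  0.44 -0.21  1.95  0.13  0.76 -2.25]
cap -90 [ 0.19  0.45 -0.3   1.95  0.19  0.77 -1.79]
cap -70 [ 0.23  0.46 -0.36  1.94  0.23  0.78 -1.47]
cap -45 [ 0.29  0.47 -0.43  1.94  0.27  0.79 -1.08]
cap 0 [ 0.4   0.51 -0.59  1.93  0.38  0.82 -0.4 ]
cap 20 [ 0.44  0.52 -0.65  1.93  0.42  0.83 -0.08]
cap 45 [ 0.48  0.54 -0.71  1.92  0.46  0.85  0.31]
tray 100 [ 0.85  0.7  -0.64  1.81  0.55  0.82  1.68]
tray -69.5 [ 0.5   0.61 -0.11  1.84  0.1   0.7  -0.89]
cart 162.5 [ 0.17  0.9  -1.07  1.61  0.84  1.17  1.73]
cart -17.5 [ 0.07  0.8  -0.86  1.61  0.68  1.05 -1.29]
ins 100.5 [ 0.52  0.55 -0.77  1.91  0.49  0.88  1.26]
ins 18.5 [ 0.44  0.51 -0.65  1.92  0.4   0.85 -0.09]
ins 8.5 [ 0.42  0.5  -0.62  1.92  0.39  0.84 -0.25]
ins -79.5 [ 0.22  0.45 -0.34  1.93  0.2   0.79 -1.62]
ins -161.5 [-0.78  0.69  1.15  2.01 -0.78  0.97 -2.04]
ins -171.5 [-0.78  0.69  1.15  2.01 -0.78  0.97 -2.22]
```

```bash
cat > cap.py <<'E'
from h import *
O=down(np.radians(-72)); c=np.array([.525,-.0347]); t=np.array([.518,-.288])
P=lambda p,z:[*p,z]
def st(n):
    o=readout.get_obs(); print(n,round(o['time_s'],2),'w',round(o['width'],4),'ff',round(o['finger_force'],1),'F',o['contact_force'].round(1),o['tool_pos'].round(4))
    return o
if __name__=='__main__':
    arm.move_ptp(P(c,.15),O); fingers.set_gripper(.06); st('above')
    arm.movel(P(c,.094),vel=.1); st('down')
    fingers.set_gripper(0); o=st('grip')
    if o['width']>.02:
        arm.movel(P(c,.15),vel=.15); o=st('lift')
        save('scene','s1.png'); save('top','t1.png')
E
python3 cap.py
```

```text
above 4.59 w 0.0596 ff 0.0 F [ 0.2 -0.1  0.5] [ 0.525  -0.0347  0.15  ]
down 5.3 w 0.06 ff 0.0 F [-0.1 -0.2 -0.2] [ 0.5253 -0.0346  0.0943]
grip 5.91 w 0.0286 ff 30.0 F [-0.8  0.4  2.2] [ 0.5251 -0.0348  0.0942]
lift 6.43 w 0.0285 ff 30.0 F [ 0.2  0.8 -1.6] [ 0.5247 -0.0348  0.1495]
```

```bash
cat > place.py <<'E'
from cap import *
arm.movel(P(t,.12),vel=.25); st('over tray')
arm.movel(P(t,.034),vel=.12)
z=.034
while z>.024:
    z-=.0015; arm.movel(P(t,z),vel=.05); o=readout.get_obs()
    if o['contact_force'][2]>3: break
st('down'); fingers.set_gripper(.06); st('open')
arm.movel(P(t,.12),vel=.2)
arm.move_ptp([.608,.20,.22],down(np.radians(162.5))); st('cart')
save('scene','s2.png'); save('top','t2.png')
for q in('port_ring','port_pocket','cap','cart'):
    for c in('top','scene'): print(q,c,[(np.round(d['uv'],1).tolist(),round(d['conf'],2)) for d in imaging.find_in(q,c)][:3])
a=cv2.imread('pics/t2.png')[170:270,150:400]; b=cv2.imread('pics/s2.png')[120:300,190:440]
a=cv2.resize(a,None,fx=3,fy=3,interpolation=cv2.INTER_CUBIC); b=cv2.resize(b,None,fx=1.6,fy=1.6)
v=np.zeros((600,750,3),np.uint8); v[:300,:750]=a; v[300:300+b.shape[0],:b.shape[1]]=b; cv2.imwrite('pics/v2.png',v)
E
python3 place.py
```

```text
over tray 7.7 w 0.0282 ff 30.0 F [ 0.6  0.4 -1.5] [ 0.5184 -0.286   0.12  ]
down 9.57 w 0.0283 ff 30.0 F [-4.6  2.5 13.5] [ 0.5181 -0.288   0.0292]
open 10.28 w 0.0597 ff 0.0 F [ 0.1  0.4 -1. ] [ 0.518 -0.288  0.028]
cart 13.41 w 0.0597 ff 0.0 F [-0.   0.1 -0.4] [0.6081 0.1994 0.2196]
port_ring top [([272.1, 205.4], 0.65), ([158.4, 238.0], 0.58)]
port_ring scene [([275.4, 189.7], 0.59), ([237.9, 144.6], 0.27)]
port_pocket top [([269.3, 205.8], 0.62)]
port_pocket scene [([272.2, 189.9], 0.75)]
cap top [([347.9, 216.2], 0.82)]
cap scene [([235.2, 143.3], 0.93)]
cart top []
cart scene [([317.3, 264.4], 0.8), ([274.1, 188.2], 0.74)]
```

View pics/v2.png

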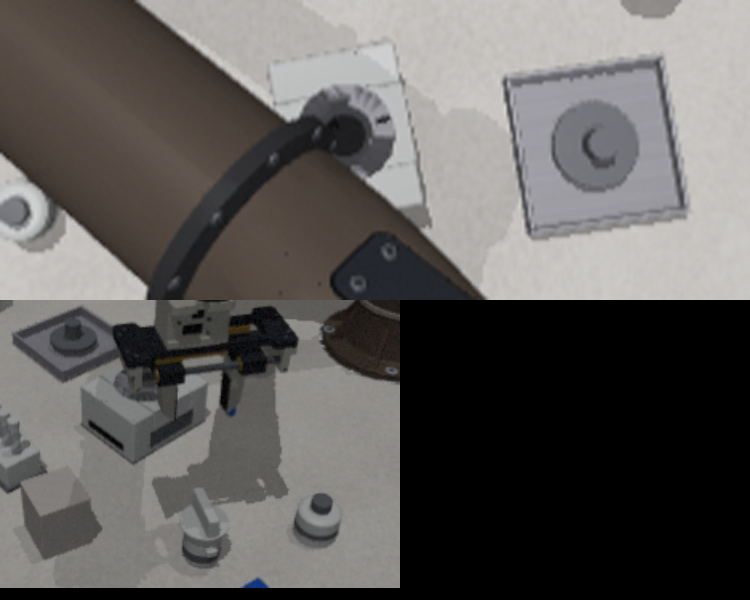

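The cap lies flat, spigot down, in the tray. A black pocket mark shows at crop (383,120), and the arm hides half of the ring. I check the cart pose by overlaying it on the first pictures.

Run:
```python
from fit import *
print('pocket pred px',proj([[.526+.038*np.cos(np.radians(10.5-80)),-.0355+.038*np.sin(np.radians(10.5-80)),.082]],'top'))
imaging.camera('scene'); tr=imaging.trace('cart','scene'); m=tr[0]['region']; print(tr[0]['conf'],tr[0]['uv'])
print(fit('cart',[.608,.233,-1.87],0,['scene'],{'scene':m}))
out=[]
for n,c,(u,v) in(('t0','top',(172,184)),('s0','scene',(316,263))):
    im=cv2.imread(f'pics/{n}.png')[v-24:v+25,u-24:u+25]; im=cv2.resize(im,None,fx=8,fy=8,interpolation=cv2.INTER_CUBIC)
    for (x,y,w),col in(((.6085,.2335,-1.88),(0,0,255)),((.601,.228,-1.88),(0,255,0))):
        Rz=R.from_euler('z',w).as_matrix()
        for h in(SH['cart'][2][4:][[0,1,3,2]],SH['cart'][1][40:],SH['cart'][0][:40]):
            p=(proj(h@Rz.T+[x,y,0],c)+.5-[u-24,v-24])*8; cv2.polylines(im,[p.astype(np.int32)],True,col,1)
    out.append(im)
cv2.imwrite('pics/ov.png',np.hstack(out))
```

```text
pocket pred px [[277.00108914 209.43307632]]
0.66 [317.8, 262.8]
(array([ 0.60547276,  0.23105531, -1.88452239]), np.float64(0.13130081868730614))
```

View pics/ov.png

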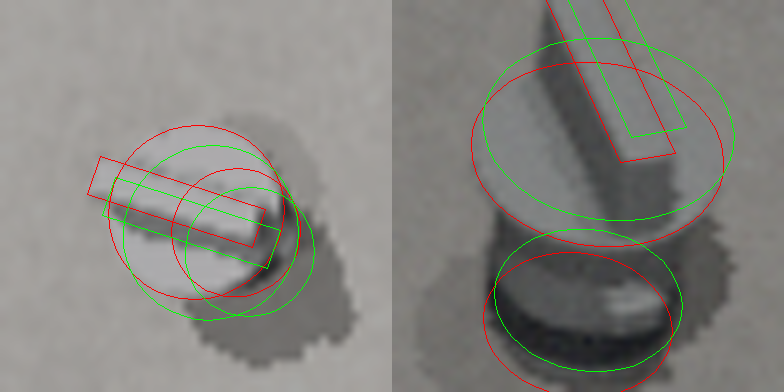

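The red outline (0.6085, 0.2335, −107.7°) matches both pictures to within about 1 px, and the predicted pocket mark (277,209.4) matches the one seen. Next: grasp, lift, and hover clear so the open ring can be measured.

```bash
cat > cart.py <<'E'
from cap import *
O=down(np.radians(162.3)); k=np.array([.6085,.2335])
arm.move_ptp(P(k,.13),O); arm.movel(P(k,.0715),vel=.1); st('down')
fingers.set_gripper(0); o=st('grip')
if o['width']>.01:
    arm.movel(P(k,.2),vel=.2); st('lift')
    arm.move_ptp([.42,-.25,.26],down(np.radians(100.5))); st('view')
    save('scene','s3.png'); save('top','t3.png')
    for q in('port_ring','port_pocket','cart','cap'):
        for c in('top','scene'): print(q,c,[(np.round(d['uv'],1).tolist(),round(d['conf'],2)) for d in imaging.find_in(q,c)][:3])
    a=cv2.imread('pics/t3.png')[180:240,230:300]; b=cv2.imread('pics/s3.png')[100:260,190:370]
    cv2.imwrite('pics/v3.png',np.hstack([cv2.resize(a,(400,343),interpolation=cv2.INTER_CUBIC),cv2.resize(b,(386,343))]))
E
python3 cart.py
```

```text
down 15.21 w 0.0597 ff 0.0 F [-0.4 -1.  -0.7] [0.6085 0.2338 0.0716]
grip 16.0 w 0.0136 ff 29.9 F [-0.2 -0.3  1. ] [0.6085 0.2335 0.0715]
lift 16.79 w 0.0138 ff 29.9 F [-0.   0.6 -2.6] [0.6081 0.2328 0.1987]
view 18.68 w 0.0138 ff 29.9 F [ 0.9  1.3 -2.6] [ 0.4207 -0.2491  0.2601]
port_ring top [([264.6, 214.5], 0.84)]
port_ring scene [([280.0, 182.7], 0.98)]
port_pocket top [([262.0, 215.1], 0.83)]
port_pocket scene [([277.4, 186.1], 0.57), ([183.3, 206.5], 0.5)]
cart top [([267.3, 213.8], 0.39)]
cart scene [([271.6, 75.6], 0.86)]
cap top [([348.7, 215.2], 0.9), ([344.6, 258.5], 0.44)]
cap scene [([237.9, 143.2], 0.97)]
```

View pics/v3.png

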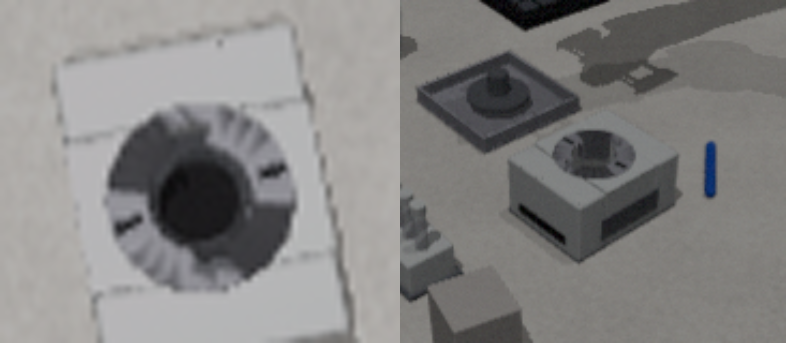

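The port is open. Its two black marks are at crop (272,170) and (130,223), so their midpoint is the ring centre. Next I compute the ring pose and check how the cartridge sits in the gripper.

Run:
```python
from fit import *
s=400/70
m=pix2z([[230+272/s-.5,180+170/s-.5],[230+130/s-.5,180+223/s-.5]],'top',.082)
print('marks ctr',m.mean(0).round(4),'r',np.linalg.norm(m[0]-m[1])/2*1e3,'yaw',np.degrees(np.arctan2(*(m[0]-m[1])[[1,0]]))+80)
a_=np.linspace(0,2*np.pi,40)
# dark marks, subpixel
im=cv2.imread('pics/t3.png').mean(2)
pts=[]
for u,v in((277.6,209.7),(252.7,219)):
    u0,v0=int(round(u)),int(round(v)); w=im[v0-3:v0+4,u0-3:u0+4]; d=np.clip(np.percentile(w,60)-25-w,0,None); yy,xx=np.mgrid[v0-3:v0+4,u0-3:u0+4]; pts.append([(xx*d).sum()/d.sum(),(yy*d).sum()/d.sum()])
m=pix2z(pts,'top',.082); print('sub',np.round(pts,1).tolist(),m.mean(0).round(4),np.linalg.norm(m[0]-m[1])/2*1e3,np.degrees(np.arctan2(*(m[0]-m[1])[[1,0]]))+80)
SH['port_ring']=[cyl(.047,.080,.082)]
imaging.camera('top');imaging.camera('scene')
for c in('top','scene'):
    t=imaging.trace('port_ring',c)[0]; M=cv2.morphologyEx(t['region'].astype(np.uint8),cv2.MORPH_CLOSE,np.ones((3,3)))
    cs,_=cv2.findContours(M,cv2.RETR_EXTERNAL,2); M=cv2.drawContours(M*0,cs,-1,1,-1)
    print('ring',c,t['conf'],t['region'].sum(),[np.round(q,4) for q in fit('port_ring',[.526,-.0355,0],0,[c],{c:M})])
    t=imaging.trace('port',c)[0]; print('port',c,t['conf'],t['region'].sum(),[np.round(q,4) for q in fit('port',[.526,-.0355,.18],0,[c],{c:t['region']})])
t=imaging.trace('cart','scene')[0]; o=readout.get_obs(); print('cart',t['conf'],t['region'].sum(),o['tool_pos'])
SHc=SH['cart']; SH['cart']=[SHc[0],SHc[1],SHc[3]]  # bar hidden by the fingers
x0=o['tool_pos']; z=x0[2]-.0715; reg=t['region']
cv2.imwrite('pics/reg.png',reg.astype(np.uint8)*255)
print(fit('cart',[x0[0],x0[1],np.radians(10.5)],z,['scene'],{'scene':reg}))
print(readout.get_obs()['time_s'])
```

```text
marks ctr [ 0.5266 -0.036   0.082 ] r 37.71780601312384 yaw 10.46359795517614
sub [[277.2, 209.4], [252.5, 218.5]] [ 0.5265 -0.0365  0.082 ] 37.364339963528714 10.084134207398208
ring top 0.72 2372 [array([ 0.497 , -0.0442,  0.5382]), np.float64(0.6288)]
port top 0.9 2460 [array([ 0.527 , -0.0354,  0.1731]), np.float64(0.0266)]
ring scene 0.67 3892 [array([ 0.603 ,  0.0588, -1.2396]), np.float64(0.7643)]
port scene 0.9 3729 [array([ 0.5253, -0.0363,  0.214 ]), np.float64(0.0445)]
cart 0.89 577 [ 0.41998027 -0.25001714  0.26000231]
(array([ 0.41434345, -0.25900492,  0.29508892]), np.float64(0.1862437776255238))
19.5333
```

Run:
```python
from fit import *
im=cv2.imread('pics/s3.png')[40:120,220:320]; im=cv2.resize(im,None,fx=6,fy=6,interpolation=cv2.INTER_CUBIC)
x=np.array([.42,-.25,.26-.0715]); Rz=R.from_euler('z',np.radians(10.5)).as_matrix()
for h in(SH['cart'][1][:40],SH['cart'][1][40:],SH['cart'][0][:40],SH['cart'][2][4:][[0,1,3,2]],SH['cart'][3][:4][[0,1,3,2]]):
    p=(proj(h@Rz.T+x,'scene')+.5-[220,40])*6; cv2.polylines(im,[p.astype(np.int32)],True,(0,0,255),1)
cv2.imwrite('pics/ov3.png',im)
```

```text
(no output)
```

View pics/ov3.png

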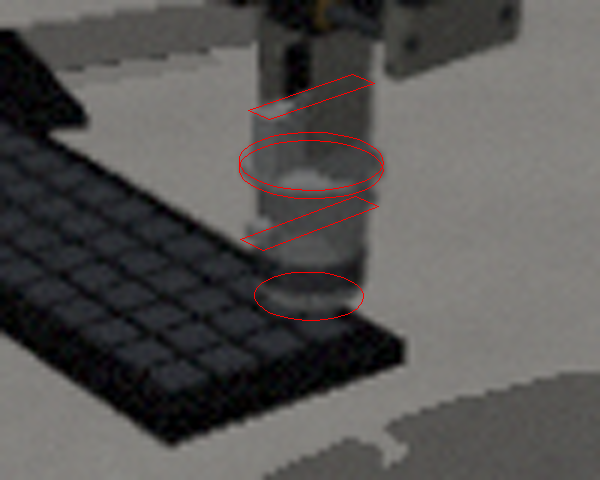

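```bash
cat > ins.py <<'E'
from cap import *
import sys
c=np.array([.5265,-.036]); O=down(np.radians(100.3))
arm.move_ptp(P(c,.20),O); arm.movel(P(c,.160),vel=.15); o=st('above'); F0=o['contact_force']; T0=o['torque']
z=.160
while z>.1085:
    z-=.004; arm.movel(P(c,z),vel=.06); o=readout.get_obs(); d=o['contact_force']-F0
    print(round(o['time_s'],2),round(z-.0715,4),d.round(1),(o['torque']-T0).round(2))
    if np.abs(d).max()>8: print('blocked'); break
E
python3 ins.py
```

```text
above 20.93 w 0.0137 ff 29.9 F [ 0.1  0.1 -2.5] [ 0.5263 -0.0372  0.1601]
21.18 0.0845 [-0.2 -0.4 -0.1] [-0.08 -0.05  0.1 ]
21.43 0.0805 [-0.5  0.3  0.3] [-0.07 -0.07  0.  ]
21.68 0.0765 [-0.8  0.4 -0.7] [-0.06 -0.03  0.08]
21.93 0.0725 [-0.3 -0.5 -0.2] [-0.05 -0.02 -0.02]
22.18 0.0685 [-1.3  0.3  0.5] [-0.03  0.04  0.01]
22.43 0.0645 [-0.4 -0.7 -0.5] [-0.11  0.06  0.  ]
22.68 0.0605 [-0.2 -0.8 -0.2] [-0.15  0.17  0.09]
22.93 0.0565 [-0.1 -1.2 -1.1] [-0.2   0.17  0.02]
23.18 0.0525 [-0.2 -0.4 -1.1] [-0.24  0.2   0.06]
23.43 0.0485 [-0.3  0.5 -0.5] [-0.26  0.19  0.02]
23.68 0.0445 [-1.  -1.7 -0.9] [-0.27  0.16  0.01]
23.93 0.0405 [-1.3 -0.  -0.9] [-0.21  0.21  0.01]
24.18 0.0365 [-0.2 -0.9  2.6] [-0.44  0.33  0.05]
```

```bash
cat > turn.py <<'E'
from cap import *
c=np.array([.5265,-.036]); zt=.0715+.0235
z=.108
while z>zt: 
    z=max(z-.004,zt); arm.movel(P(c,z),vel=.06); o=st('push')
    if o['contact_force'][2]>30: raise SystemExit('blocked')
T0=o['torque'][2]; a=0
while a<81:
    a+=9; arm.movel(P(c,zt),attitude=down(np.radians(100.3-a))) ; o=readout.get_obs()
    print(round(o['time_s'],2),a,o['contact_force'].round(1),'dTz',round(o['torque'][2]-T0,2),o['tool_pos'].round(4),np.abs(o['qd']).max().round(2),round(o['width'],4))
    if abs(o['torque'][2]-T0)>1.2 or abs(o['contact_force']).max()>35: print('stop'); break
E
python3 turn.py
```

```text
push 24.43 w 0.0137 ff 29.9 F [-2.1 -1.5  2.7] [ 0.5266 -0.0361  0.1042]
push 24.68 w 0.0136 ff 29.9 F [-1.1 -2.2  5.1] [ 0.5267 -0.036   0.1003]
push 24.93 w 0.0139 ff 29.9 F [-2.5 -1.4  5.6] [ 0.5267 -0.0361  0.0963]
push 25.18 w 0.0136 ff 29.9 F [-3.5 -1.   8.3] [ 0.5267 -0.0361  0.0955]
25.48 9 [-3.8 -2.3  7.6] dTz -0.15 [ 0.5268 -0.036   0.0956] 0.01 0.0139
25.79 18 [-4.5 -1.7  7.7] dTz -0.12 [ 0.5266 -0.0359  0.0956] 0.02 0.014
26.1 27 [-3.7 -1.4  8.3] dTz -0.07 [ 0.5266 -0.0359  0.0955] 0.02 0.0142
26.41 36 [-3.8 -1.4  7.8] dTz -0.06 [ 0.5268 -0.0359  0.0956] 0.01 0.0138
26.72 45 [-3.2 -1.8  8.5] dTz -0.05 [ 0.5266 -0.0359  0.0956] 0.02 0.0138
27.02 54 [-2.1 -2.   7.1] dTz -0.13 [ 0.5268 -0.0359  0.0956] 0.02 0.0138
27.33 63 [-3.6 -1.1  7.8] dTz -0.15 [ 0.5267 -0.0358  0.0956] 0.01 0.014
27.64 72 [-2.9 -1.5  7.6] dTz -0.11 [ 0.5268 -0.0359  0.0956] 0.02 0.0141
27.95 81 [-1.5 -2.2  7.8] dTz -0.11 [ 0.5268 -0.0358  0.0956] 0.02 0.0136
```

```bash
cat > fin.py <<'E'
from cap import *
c=np.array([.5265,-.036])
for z in(.0985,.1015,.1035,.1045,.1055,.107):
    arm.movel(P(c,z),vel=.04); o=st('up')
    if o['contact_force'][2]<-8: print('lodged'); break
fingers.set_gripper(.045); st('open')
arm.movel(P(c,.2),vel=.15); st('clear')
arm.move_ptp([.42,-.25,.26],down(np.radians(18))); st('view')
save('scene','s4.png'); save('top','t4.png')
for q in('plunger','cart','cap'):
    for k in('top','scene'): print(q,k,[(np.round(d['uv'],1).tolist(),round(d['conf'],2)) for d in imaging.find_in(q,k)][:3])
a=cv2.imread('pics/t4.png')[170:250,230:390]; b=cv2.imread('pics/s4.png')[110:290,190:420]
cv2.imwrite('pics/v4.png',np.vstack([cv2.resize(a,(600,300),interpolation=cv2.INTER_CUBIC),cv2.copyMakeBorder(cv2.resize(b,(383,300)),0,0,0,217,0)]))
E
python3 fin.py
```

```text
up 28.2 w 0.0138 ff 29.9 F [-3.  -1.6  7.9] [ 0.5268 -0.0358  0.0992]
up 28.45 w 0.0137 ff 29.9 F [-3.1 -1.2  6.4] [ 0.5268 -0.0358  0.1021]
up 28.7 w 0.0138 ff 29.9 F [-2.1 -1.1  4.6] [ 0.5268 -0.0358  0.1039]
up 28.95 w 0.014 ff 29.9 F [1.  0.2 1.4] [ 0.5267 -0.0358  0.1045]
up 29.2 w 0.0134 ff 29.9 F [  5.2   0.7 -13.4] [ 0.5266 -0.0359  0.1046]
lodged
open 29.91 w 0.0448 ff 0.0 F [-0.6  0.5  0.5] [ 0.5265 -0.036   0.1055]
clear 30.69 w 0.0452 ff 0.0 F [-0.2 -0.8 -0.5] [ 0.526  -0.0362  0.1993]
view 31.67 w 0.0448 ff 0.0 F [-0.3 -0.4  0.3] [ 0.4206 -0.2486  0.2595]
plunger top []
plunger scene [([235.0, 145.7], 0.74)]
cart top []
cart scene [([279.4, 164.3], 0.75)]
cap top [([343.9, 208.5], 0.59)]
cap scene [([236.7, 143.1], 0.97), ([278.9, 187.5], 0.57)]
```

View pics/v4.png

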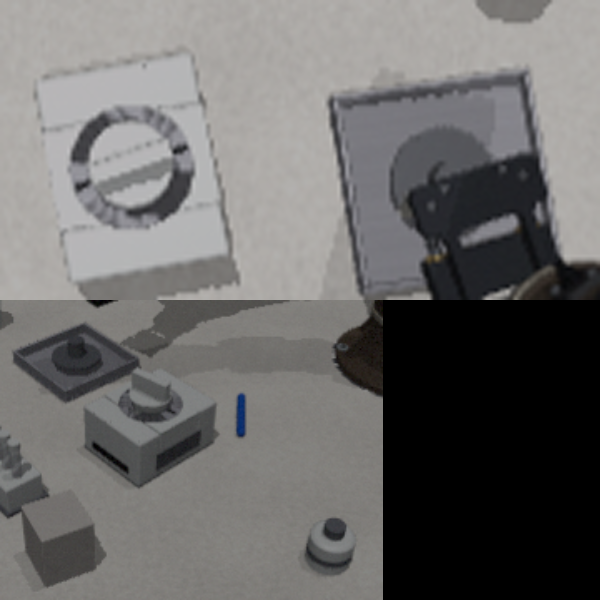

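The cartridge sits in the port with its bar in line with the two black pocket marks. A pull of about 11 N met a hard stop at the locked height of 33 mm. The cap lies flat in the tray and the old filter is untouched.

```bash
python3 -c "
from h import *
print(job.hand_in())"
```

```text
the job is handed in; nothing more can be done
None
```

The dust cap is lying flat in the tray, spigot down, and the fresh cartridge is locked in the port; I handed the job in at about 32 s of the 61 s allowed, and the hand-in call returned no verdict.

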